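# Turn a finished sample panel over with the lifter

### The arm

A 6-joint arm with a two-finger parallel gripper is mounted at the origin on the work surface; the furniture and walls round the work are solid. World frame = base frame: x ahead of the robot, y to its left, z up, the work surface at z = 0. Lengths are in m, angles in rad, forces in N, time in s.
With the tool pointing down it reaches from about 0.4 to 0.925 m from the base axis. Payload 3.4 kg.
Tool frame: the origin (TCP) lies on the mounting face of the last link; the fingertips stand 173 mm ahead of it and the grasp point (between the pads) lies 155 mm ahead of it; z points along the fingers, y is the line along which they close (so a half turn about z gives the same grasp; the last joint's range is limited). The gripper opens to 85 mm and grips with 20 to 120 N. Pads are 22 mm wide; open, the fingers measure 114 mm over their backs; the gripper's body (76 mm by 85 mm) begins 54 mm behind the grasp point. The pads swing forward as they close: fully open they stand 13 mm farther back than shut.
Start: joints at [-1.183, 0.307, 1.506, -0, 1.328, -0.073], TCP at [0.256, -0.515, 0.405] pointing down, gripper open.
Joint ranges: [-3.12, 3.12], [-1.05, 2.28], [0.14, 2.33], [-1.42, 4.57], [0.1, 2.73], [-2.68, 2.68]. Speed limits (rad/s): [2.57, 2.57, 3.14, 3.14, 3.14, 3.14].

### API

Orientations are given as a unit quaternion [x, y, z, w].
In Python, from rig import manip gives the robot as it stands.
- The arm moves only by the shell command python3 -m pendant 'ROWS'. ROWS is JSON, a list of rows, each a list of 7 numbers: the shift along the tool's x, y, z normalised to -1 to 1, where 1 is 0.2 m, then the turn, a rotation vector about the tool's x, y, z normalised to -1 to 1, where 1 is 2 pi rad, then the opening, from -1 (shut) to 1 (fully open). A call has 1 to 8 rows; each row is the pose to reach, as a shift and turn from the pose commanded when the call began, along the tool's axes at that moment, turning the shorter way round; what a row does not reach only later rows make up. A row lasts 1/12 s, in which the tool goes at most 41.7 mm and 7.16 degrees, less where a joint would pass 70% of its speed; a pose out of reach is approached as far as the arm can. A call with a number of a shift or a turn outside -1 to 1 is refused whole. A call with a gripper value outside its range is refused whole. The fingers move at their own pace and stop on an object; the grip force is fixed at half the most. Time passes only in rows, so rows that repeat a pose let the fingers close. It gives the time, the measured TCP pose, the force, the opening and the grip force at its end, in the units of the state.
- manip.read_state(): the state, without advancing time (a new reading comes with each control period).
- manip.get_image(name): name is "side" or "top"; returns the picture (384x512x3 uint8, red, green, blue); there is no depth.
- manip.camera_model(name): a dict with "vfov" (degrees; the focal length in pixels is half the picture's height over the tangent of half this angle, whatever the lens; pixels are square), "cx", "cy" (the principal point, pixels), "R" (3x3) and "t" (3): a world point X has camera coordinates R X + t. Camera axes: x right, y down, z forward; pixel columns grow to the right and rows downward; lengths in m; the calibration is good to about 2 mm. A picture is of the moment at which its call begins. camera_model takes no time and is no camera call.
- manip.hand_in(): hands the job in; it is judged then, once.
The state is a dict: "t": time; "joints": joint angles; "dq": joint speeds; "tau": joint torques, N m; "tool_pos": TCP position; "orientation": TCP orientation; "force": force on the tool from outside, world axes, zero at the start; "torque": the same for the moment, N m; "opening": finger opening in m; "finger_force": force on a finger pad.
Only numpy, scipy, OpenCV 4.12 (cv2) and the standard library are available. Lean on these libraries where they do the work, as an engineer would, in place of code of your own. Each camera call takes 0.05 s, during which the arm holds its last target. There are 200 camera calls.

### The job

The blue face of the sample panel is done and its bare wood back is next. Take the red-handled lifter, slip its blade under the panel and flip the panel over with a turn of the wrist, so that it lies flat on the raised cork deck of the rack with its bare side up; the robot itself must not touch the panel. Then lay the lifter flat on the bench, clear of the rack and the same way up as before, without knocking the other things about.

Things in the scene. Friction and masses are not known exactly. Their poses are not given: they have to be found in the camera images.
- rack: Wooden turning rack fixed to the bench, base plate 212 x 130 x 12 mm (x -82 to 130). Origin: under the step, on the bench. Own x axis (roughly away from the robot) runs across it, y along it, z up. Start bay on the -x side, raised cork deck on the +x side, a 10 mm step between them at x = 0; a dark fence, x 118 to 130 mm, along the deck's rim rises to z 74 mm.
- start_bay (a point): Centre of the start bay, at bearer-top height (rack x -52, z 50 mm). Two wooden bearers along y (y -60 to 60 mm), tops at z 50 mm, stand at rack x -14 to 0 and -70 to -56 mm. The panel overhangs the outer one by about 32 mm: under this free edge (towards -x) the blade finds room. The step beside the first bearer is the stop against which the panel's edge turns over.
- deck (a point): Centre of the raised cork deck's flat top (rack x 59, z 60 mm); the deck covers rack x 0 to 118, y -62 to 62 mm.
- panel: Loose square panel 100 x 100 x 10 mm, about 80 g, blue paint on one face, bare light wood on the other. Origin: centre of its bare face; z points out of the blue face (up at the start). It starts bare face down on the bearers of the start bay, sides parallel to the rack within 1 degree, one edge 1 to 4 mm from the step.
- panel_center (a point): Centre of the panel's volume, 5 mm from either face.
- lifter: Loose lifter (spatula), about 150 g, lying flat on the bench. Origin: on its flat underside below the middle of the handle; x axis towards the blade, z up. Red handle 100 mm long (x -50 to 50), 24 mm wide, 26 mm high (z 0 to 26). Dark neck 14 mm wide, 8 mm high, to x 80. Flat steel blade x 80 to 170 mm, 44 mm wide, 3 mm thick (z 0 to 3). Handle and blade share the same flat underside.
- lifter_blade (a point): Middle of the blade's top face.
- wax_tin: Bystander: round tin of bench wax, 93 mm across, 37 mm high, origin under its centre.
- sanding_block: Bystander: cork sanding block 63 x 111 x 31 mm, origin under its centre.
- masking_tape: Bystander: roll of masking tape lying flat, 106 mm across, 24 mm high, origin under its centre.
Things that resemble listed ones, but are neither listed nor needed, are in the scene too. There is more than one size of the rack; the job needs the largest.

How it is judged:
By the outcome, as a careful person would: the job done as asked, in the order asked, and still so for the second after the job is handed in, with the robot touching nothing.
It also fails if it takes over 51 s, if anything falls off the work surface, if the arm or the gripper's body presses on something with over 40 N, if the wrist force passes 120 N, or if a joint passes its speed limit or range.

## Working session

There is one attempt and no reset: what is moved stays moved. The work goes in short steps, Python scripts to look and compute and a shell command to move; the robot and the scene stay as the last step left them, time stands still between calls to the robot, and variables do not carry over. Pictures are saved under pics/ and viewed, at most 10 in all, crops included, and the job is handed in when it is done.

```bash
mkdir -p pics; ls; python3 - <<'E'
from rig import manip
import cv2,json
for n in("side","top"):
    im=manip.get_image(n); cv2.imwrite(f"pics/{n}0.png",cv2.cvtColor(im,cv2.COLOR_RGB2BGR)); print(n,manip.camera_model(n))
print(manip.read_state())
E
```

```text
pics
side {'vfov': 53.58049973613451, 'cx': 255.24698265531595, 'cy': 194.83242132037205, 'R': array([[-0.99911816,  0.03566893, -0.02215039],
       [ 0.03918534,  0.60265483, -0.79703931],
       [-0.0150805 , -0.79720442, -0.60352108]]), 't': array([0.50367883, 0.06455309, 1.48115632])}
top {'vfov': 50.36853730508741, 'cx': 250.19502664302775, 'cy': 189.7986203808351, 'R': array([[-0.00104343, -0.99995332, -0.00960571],
       [-0.9973457 ,  0.00173995, -0.072791  ],
       [ 0.07280432,  0.00950426, -0.99730096]]), 't': array([0.00720346, 0.51812622, 1.52395856])}
{'t': 0.1, 'joints': array([-1.18250545e+00,  3.07523853e-01,  1.50752777e+00,  5.79998627e-06,
        1.32840734e+00, -7.34953457e-02]), 'dq': array([ 0.00153668, -0.0003695 , -0.00243854, -0.0004435 ,  0.0002839 ,
       -0.00053253]), 'tau': array([ 2.90113221e-04, -4.58529210e+01, -2.52607960e+01, -1.06387702e-04,
        5.61682769e-03,  1.52940845e-05]), 'tool_pos': array([ 0.25605904, -0.5145077 ,  0.4038638 ]), 'orientation': array([ 9.73462133e-01,  2.28846245e-01, -1.43491744e-04, -9.22065490e-04]), 'force': array([ 0.13916403,  0.65882765, -0.39500266]), 'torque': array([ 0.03136617, -0.03068022,  0.00510214]), 'finger_force': 0.0, 'opening': 0.08550324999821028}
```

View pics/top0.png

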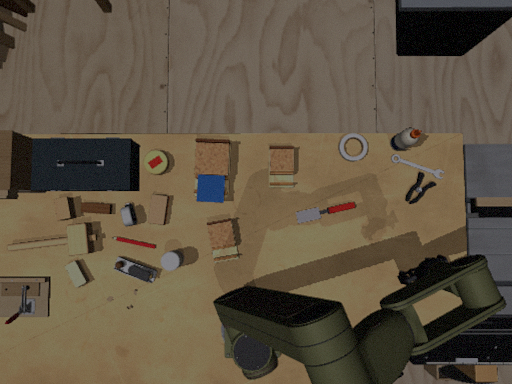

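View pics/side0.png

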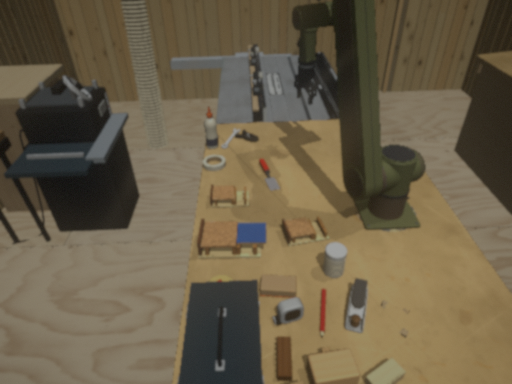

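Candidates (top view):
- Racks: (212,165) is the largest and carries the blue panel. (282,165) and (223,237) are smaller, so they are out.
- Red tools: (326,212) has a red handle and a steel blade, so it is the lifter. (133,242) is a red pencil and (15,315) a clamp handle.

I choose the rack at (212,165) and the lifter at (326,212), and check both in one close crop.

```bash
cat > h.py <<'E'
import numpy as np,cv2
from rig import manip
from scipy.spatial.transform import Rotation as Rot
def cam(n):
    m=manip.camera_model(n); f=192/np.tan(np.radians(m['vfov']/2)); return m,f
def ray(n,px,z):
    m,f=cam(n); R,t=np.array(m['R']),np.array(m['t']); C=-R.T@t
    px=np.atleast_2d(px).astype(float)
    d=np.c_[(px[:,0]-m['cx'])/f,(px[:,1]-m['cy'])/f,np.ones(len(px))]@R
    return C+d*((z-C[2])/d[:,2])[:,None]
def proj(n,X):
    m,f=cam(n); c=np.atleast_2d(X)@np.array(m['R']).T+np.array(m['t'])
    return np.c_[c[:,0]/c[:,2]*f+m['cx'],c[:,1]/c[:,2]*f+m['cy']]
E
python3 - <<'E'
from h import *
def crop(f,x0,x1,y0,y1,s): return cv2.resize(cv2.imread(f)[y0:y1,x0:x1],None,fx=s,fy=s,interpolation=cv2.INTER_CUBIC)
a=crop("pics/top0.png",188,238,132,208,7); b=crop("pics/top0.png",290,362,192,228,6);c=crop("pics/side0.png",192,292,150,266,3)
o=np.zeros((600,800,3),np.uint8); o[:a.shape[0],:a.shape[1]]=a; o[:b.shape[0],360:360+b.shape[1]]=b; o[230:230+c.shape[0],400:400+c.shape[1]]=c
o=np.clip(o.astype(float)*1.5,0,255).astype(np.uint8)
cv2.imwrite("pics/c1.png",o)
for n,zs in(("top",(.06,.026)),("side",(.06,.02))):
    im=cv2.imread(f"pics/{n}0.png"); hsv=cv2.cvtColor(im,cv2.COLOR_BGR2HSV)
    bl=(cv2.inRange(hsv,(105,150,40),(125,255,255))); rd=cv2.inRange(hsv,(0,170,60),(6,255,255))|cv2.inRange(hsv,(172,170,60),(180,255,255))
    for nm,m,z in(("blue",bl,zs[0]),("red",rd,zs[1])):
        k,l,st,ce=cv2.connectedComponentsWithStats(m)
        for i in range(1,k):
            if st[i,4]>30:
                p=np.argwhere(l==i)[:,::-1]; W=ray(n,p,z)[:,:2].astype(np.float32)
                print(n,nm,ce[i].round(1),st[i],W.mean(0).round(4),[np.round(v,4) for v in cv2.minAreaRect(W)])
E
```

```text
top blue [210.4 187.9] [197 175  28  27 686] [0.5225 0.1527] [array([0.5226, 0.1525]), array([0.0966, 0.0966]), np.float64(87.356)]
top red [155.  161.7] [149 156  13  12  84] [0.6251 0.3671] [array([0.625 , 0.3671]), array([0.0256, 0.045 ]), np.float64(34.0393)]
top red [341.4 207.3] [328 202  27  11 155] [ 0.4513 -0.3347] [array([ 0.4512, -0.3345]), array([0.0218, 0.0982]), np.float64(13.1401)]
top red [135.6 242.2] [117 237  38  11 132] [0.322 0.435] [array([0.3223, 0.4354]), array([0.1441, 0.0129]), np.float64(77.8732)]
side red [263.5 164.5] [260 160   8  10  44] [ 0.4539 -0.3402] [array([ 0.4542, -0.3409]), array([0.0198, 0.0809]), np.float64(11.7588)]
side red [322.5 309.7] [321 290   4  40 123] [0.3241 0.4505] [array([0.3237, 0.4478]), array([0.1367, 0.0086]), np.float64(79.7705)]
```

View pics/c1.png

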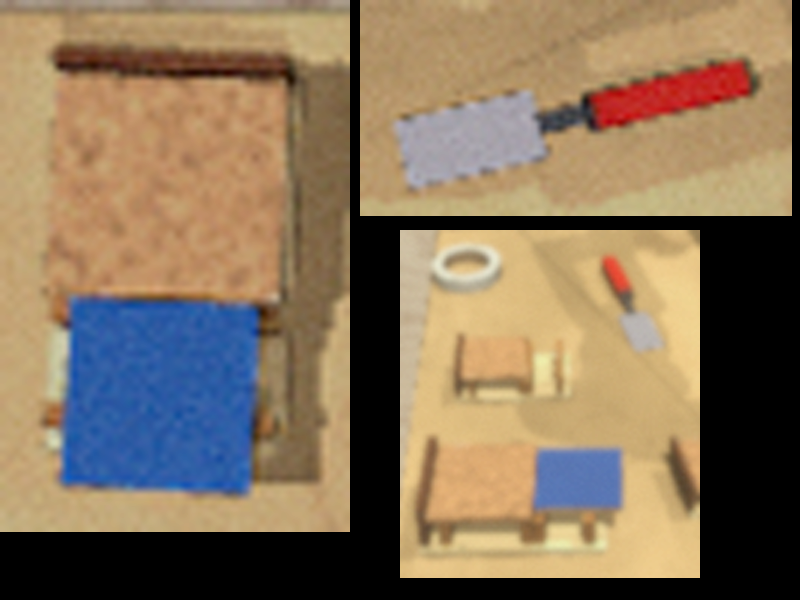

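Both choices hold. The lifter lies with its blade towards +y and its handle centre is near (0.451,-0.335). The blue panel sits on the near side of the large rack, centred near (0.523,0.153). The first step is to move above the handle and collect kinematic data on the way.

```bash
cat >> h.py <<'E'
def S(): 
    s=manip.read_state(); return s,np.array(s['tool_pos']),Rot.from_quat(s['orientation'])
def go(pos,R,frm=None):
    s,p,r=S()
    if frm: p,r=frm
    d=r.inv().apply(np.array(pos)-p); w=(r.inv()*R).as_rotvec()
    print("shift",(d/.2).round(4),"turn",(w/2/np.pi).round(4),"rows>=",round(max(np.linalg.norm(d)/.0417,np.degrees(np.linalg.norm(w))/7.16),1))
def tool(yaw,tilt=0):  # tool down, tool x at yaw deg; tilt>0 turns the tool about tool x... (world: rotate about lifter axis)
    return Rot.from_euler('z',yaw,degrees=True)*Rot.from_euler('x',tilt,degrees=True)*Rot.from_matrix(np.diag([1,-1,-1.]))
E
python3 - <<'E'
from h import *
go((.4513,-.3345,.25),tool(103.1))
E
python3 -m pendant '[[0.637,-0.185,0.38,0,0,-0.106,1],[0.637,-0.185,0.38,0,0,-0.106,1],[0.637,-0.185,0.38,0,0,-0.106,1],[0.637,-0.185,0.38,0,0,-0.106,1],[0.637,-0.185,0.38,0,0,-0.106,1],[0.637,-0.185,0.38,0,0,-0.106,1]]'
python3 - <<'E'
from h import *
go((.4513,-.3345,.25),tool(103.1)); s=S()[0]; print(s['joints'],s['tool_pos'],s['t'])
E
```

```text
shift [ 1.2749 -0.3694  0.7702] turn [-2.000e-04 -2.000e-04 -2.129e-01] rows>= 10.7
t: 0.6
tool_pos: [0.3545, -0.4229, 0.3268]
orientation: [0.843, 0.538, -0.0, -0.002]
force: [-0.2, -0.4, 0.1]
opening: 0.0854
finger_force: 0.0
shift [0.6036 0.2543 0.3846] turn [-0.0004 -0.0005 -0.1055] rows>= 5.3
[-9.49689688e-01  3.47271677e-01  1.66120971e+00  2.04108480e-04
  1.13741203e+00 -5.15417495e-01] [ 0.35454117 -0.4228796   0.3268292 ] 0.6
```

```bash
python3 -m pendant '[[0.604,0.254,0.385,0,0,-0.1055,1],[0.604,0.254,0.385,0,0,-0.1055,1],[0.604,0.254,0.385,0,0,-0.1055,1],[0.604,0.254,0.385,0,0,-0.1055,1],[0.604,0.254,0.385,0,0,-0.1055,1],[0.604,0.254,0.385,0,0,-0.1055,1],[0.604,0.254,0.385,0,0,-0.1055,1]]'
python3 - <<'E'
from h import *
from scipy.optimize import least_squares
go((.4513,-.3345,.177),tool(103.1)); s=S()[0]; print(s['joints'],s['tool_pos'],s['t'])
D=[([-1.1825,.30752,1.50753,0,1.32841],[.25606,-.51451,.40386]),([-.94969,.34727,1.66121,0,1.13741],[.35454,-.42288,.32683]),(s['joints'][:5],s['tool_pos'])]
def res(v):
    a,L1,L2,hl,off=v; o=[]
    for q,p in D:
        r=a+L1*np.sin(q[1])+L2*np.sin(q[1]+q[2]); z=hl+L1*np.cos(q[1])+L2*np.cos(q[1]+q[2])
        c,sn=np.cos(q[0]),np.sin(q[0]); o+=[c*r-sn*off-p[0],sn*r+c*off-p[1],z-p[2]]
    return o
f=least_squares(res,[0,.45,.45,.08,.04]); print(f.x.round(4),np.abs(f.fun).max())
im=manip.get_image("top"); cv2.imwrite("pics/t1.png",cv2.resize(cv2.cvtColor(im,cv2.COLOR_RGB2BGR)[180:250,280:370],None,fx=6,fy=6))
E
```

```text
t: 1.18
tool_pos: [0.4518, -0.3367, 0.2507]
orientation: [0.624, 0.781, 0.0, -0.001]
force: [-0.4, -0.0, -0.8]
opening: 0.0856
finger_force: 0.0
shift [0.0106 0.0006 0.3687] turn [-0.0002 -0.0003 -0.001 ] rows>= 1.8
[-7.15447992e-01  4.49319936e-01  1.72374376e+00 -2.22100009e-05
  9.70537150e-01 -9.37701502e-01] [ 0.45176262 -0.33669852  0.25073489] 1.1833
[0.0514 0.3918 0.4107 0.1309 0.0422] 0.005300156220989005
```

View pics/t1.png

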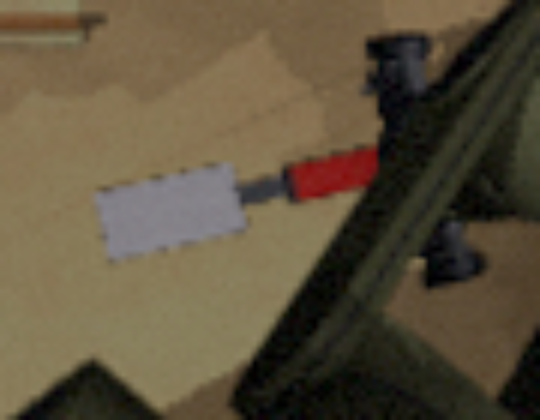

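The open fingers straddle the handle, at (400,65) and (455,255), with the handle axis midway between them. Next I descend and close.

```bash
python3 -m pendant '[[0.01,0,0.2,0,0,-0.001,1],[0.01,0,0.3,0,0,-0.001,1],[0.01,0,0.365,0,0,-0.001,1],[0.01,0,0.365,0,0,-0.001,0.2],[0.01,0,0.365,0,0,-0.001,-1],[0.01,0,0.365,0,0,-0.001,-1],[0.01,0,0.365,0,0,-0.001,-1],[0.01,0,0.365,0,0,-0.001,-1]]'
python3 -m pendant '[[0,0,0,0,0,0,-1],[0,0,0,0,0,0,-1],[0,0,0,0,0,0,-1],[0,0,0,0,0,0,-1]]'
python3 - <<'E'
from h import *
s=S()[0]; print(s['joints'],s['tool_pos'],s['t'],s['dq'].round(3))
E
```

```text
t: 1.9
tool_pos: [0.4514, -0.3361, 0.18]
orientation: [0.623, 0.782, -0.0, 0.001]
force: [0.1, -0.5, 1.1]
opening: 0.0255
finger_force: 0.0
t: 2.23
tool_pos: [0.4515, -0.3361, 0.1802]
orientation: [0.623, 0.782, -0.0, 0.002]
force: [-0.0, 0.6, 7.1]
opening: 0.0225
finger_force: 60.1
[-7.14888275e-01  5.45207925e-01  1.78921487e+00 -1.92472485e-04
  8.04096415e-01 -9.40862361e-01] [ 0.45151087 -0.33609504  0.18019442] 2.2333 [ 0.002 -0.001  0.002 -0.001 -0.001 -0.   ]
```

The handle is gripped, with 22.5 mm opening and 60 N. I lift it and work out the waypoints.

```bash
cat >> h.py <<'E'
TH=-2.64; PC=np.array([.5226,.1525]); OFF=np.array([.0016,0,.180])
u=np.array([np.cos(np.radians(TH)),np.sin(np.radians(TH))]); v=np.array([-u[1],u[0]]); O=PC+u*.0525
def pose(ex,ez,ytip,psi):  # inner top edge of blade at rack (ex,ez) mm, tip at rack y ytip -> TCP pose
    Rl=Rot.from_euler('z',90+TH,degrees=True)*Rot.from_euler('x',psi,degrees=True)
    Rt=tool(90+TH,psi); E=np.r_[O+u*ex/1e3+v*ytip/1e3,ez/1e3]
    return E-Rl.apply([.170,-.022,.003])-Rt.apply(OFF),Rt
E
python3 -m pendant '[[0,0,-0.1,0,0,0,-1],[0,0,-0.3,0,0,0,-1],[0,0,-0.5,0,0,0,-1],[0,0,-0.6,0,0,0,-1],[0,0,-0.6,0,0,0,-1],[0,0,-0.6,0,0,0,-1]]'
python3 - <<'E'
from h import *
s=S()[0]; print(s['joints'],s['tool_pos'],s['dq'].round(3))
im=manip.get_image("top"); cv2.imwrite("pics/t2.png",cv2.cvtColor(im,cv2.COLOR_RGB2BGR))
for a in [(-79,120,-80,-20),(-79,42,-80,-20),(-79,42,25,-20),(-60,110,25,30),(25,120,25,60)]:
    p,R=pose(*a); print(a,p.round(4))
go(*pose(-79,120,-80,-20))
# blade centre predicted vs seen
_,p,R=S(); L=p+R.apply(OFF); c=L+R.apply([.125,0,-.003]); print("pred blade",c.round(4),proj("top",c).round(1), proj("side",c).round(1))
for n in("top","side"):
    im=manip.get_image(n); hsv=cv2.cvtColor(im,cv2.COLOR_RGB2HSV); m=cv2.inRange(hsv,(100,8,90),(150,70,255)); x,y=proj(n,c)[0].astype(int); w=np.zeros_like(m); w[y-18:y+19,x-18:x+19]=255; m&=w
    k,l,st,ce=cv2.connectedComponentsWithStats(m); i=1+st[1:,4].argmax(); print(n,ce[i].round(1),st[i], ray(n,ce[i],c[2]).round(4))
E
```

```text
t: 2.73
tool_pos: [0.4512, -0.3357, 0.3004]
orientation: [0.623, 0.782, -0.0, 0.002]
force: [-0.7, 0.7, -2.4]
opening: 0.0229
finger_force: 59.3
[-7.14766572e-01  3.87123715e-01  1.67445473e+00 -3.47196628e-05
  1.07610897e+00 -9.40933829e-01] [ 0.45119934 -0.33570593  0.30039901] [-0.     0.042  0.052  0.001 -0.004  0.001]
(-79, 120, -80, -20) [ 0.4034 -0.0939  0.2788]
(-79, 42, -80, -20) [ 0.4034 -0.0939  0.2008]
(-79, 42, 25, -20) [0.4083 0.011  0.2008]
(-60, 110, 25, 30) [0.5777 0.0032 0.2743]
(25, 120, 25, 60) [ 0.7354 -0.0041  0.2276]
shift [1.2289 0.0408 0.0996] turn [-0.0552 -0.0075  0.0429] rows>= 5.9
pred blade [ 0.4222 -0.2119  0.1217] [[312.2 214.9]] [[272.6 160.1]]
top [312.3 214.8] [300 207  26  17 281] [[ 0.4225 -0.2123  0.1217]]Traceback (most recent call last):
  File "<stdin>", line 11, in <module>
ValueError: attempt to get argmax of an empty sequence
```

The blade is where I predicted it, within 0.5 mm. I move to the pre-entry pose beside the panel, staying high.

```bash
python3 -m pendant '[[0.15,0.005,0.02,-0.01,-0.002,0.01,-1],[0.35,0.012,0.03,-0.02,-0.003,0.02,-1],[0.55,0.018,0.04,-0.03,-0.004,0.025,-1],[0.75,0.025,0.05,-0.04,-0.006,0.03,-1],[0.9,0.03,0.06,-0.0552,-0.0075,0.043,-1],[0.9,0.03,0.06,-0.0552,-0.0075,0.043,-1],[0.9,0.03,0.06,-0.0552,-0.0075,0.043,-1]]'
python3 - <<'E'
from h import *
go(*pose(-79,120,-80,-20))
s=S()[0]; print(s['joints'],s['tool_pos'])
E
```

```text
t: 3.47
tool_pos: [0.4136, -0.1561, 0.2845]
orientation: [0.712, 0.681, 0.119, 0.122]
force: [0.5, -1.1, -0.4]
opening: 0.0227
finger_force: 59.6
shift [ 0.3082 -0.071   0.0062] turn [-0.001  -0.0007  0.    ] rows>= 1.5
[-0.5283864   0.20624164  2.07387249  0.29644941  0.57747245 -0.70918956] [ 0.41361189 -0.15605735  0.28449685]
```

```bash
cat > kin.py <<'E'
from h import *
from scipy.optimize import least_squares
def fk(q,v):
    a,L1,L2,hh,off,L3=v; rz=lambda t:Rot.from_euler('z',t); ry=lambda t:Rot.from_euler('y',t)
    r1=rz(q[0]); r2=r1*ry(q[1]); r3=r2*ry(q[2]); r4=r3*rz(q[3]); r5=r4*ry(q[4])
    p=r1.apply([a,off,hh])+r2.apply([0,0,L1])+r3.apply([0,0,L2])+r5.apply([0,0,L3]); return p,r5
D=[([-1.18250,.30752,1.50753,0,1.32841],[.25606,-.51451,.40386]),([-.714888,.545208,1.789215,0,.804096],[.45151,-.336095,.18019]),([-.714767,.387124,1.674455,0,1.076109],[.4512,-.335706,.3004]),([-.528386,.206242,2.073872,.296449,.577472],[.413612,-.156057,.284497])]
V=least_squares(lambda v:np.r_[np.concatenate([fk(q,v)[0]-p for q,p in D]),.02*(v-[0.02,.43,.43,.35,.042,.1])],[0,.45,.45,.3,.04,.1]).x
LO=[-3.12,-1.05,.14,-1.42,.1,-2.68];HI=[3.12,2.28,2.33,4.57,2.73,2.68]
def ik(p,R,q0):
    def f(q):
        x,r=fk(q,V); r=r*Rot.from_euler('z',[q[5]+np.pi/2]) if 0 else r*Rot.from_euler('z',q[5]+C6); return np.r_[(x-p),.3*(r.inv()*R).as_rotvec()]
    s=least_squares(f,np.clip(q0,np.array(LO)+.001,np.array(HI)-.001),bounds=(LO,HI)); return s.x,np.abs(s.fun).max()
C6=np.pi/2
E
python3 - <<'E'
from kin import *
print(V.round(4),[(fk(q,V)[0]-p).round(4) for q,p in D])
s,p,R=S(); q=np.array(s['joints'])
import kin
e=(fk(q,V)[1].inv()*R).as_rotvec(); print("c6",e-[0,0,q[5]]); kin.C6=(e[2]-q[5])
for psi0 in (-20,-10):
  qq=q
  for a in [(-79,120,-80,psi0),(-79,42,-80,psi0),(-79,42,25,psi0),(-79,60,25,psi0+8),(-66,95,25,15),(-43,115,25,30),(-12,124,25,50),(12,124,25,60),(25,120,25,60),(25,120,25,70)]:
    p,R=pose(*a); qq,e=ik(p,R,qq); print(a,qq.round(2),round(e,4))
E
```

```text
[0.0134 0.52   0.3964 0.0991 0.0466 0.0871] [array([-0.0027,  0.0182,  0.0079]), array([ 0.0093, -0.0022,  0.0024]), array([0.002 , 0.0041, 0.0064]), array([ 0.0025, -0.0168, -0.0166])]
c6 [-2.29064553e-16  5.72661382e-17  1.57079633e+00]
(-79, 120, -80, -20) [-0.36  0.12  2.14  0.21  0.55 -0.48] 0.0
(-79, 42, -80, -20) [-0.36  0.26  2.25  0.35  0.32 -0.63] 0.0
(-79, 42, 25, -20) [-0.09  0.25  2.26  0.05  0.28 -0.09] 0.0
(-79, 60, 25, -12) [-0.09  0.25  2.14  0.02  0.54 -0.05] 0.0
(-66, 95, 25, 15) [-0.08  0.41  1.76 -0.01  1.24 -0.03] 0.0
(-43, 115, 25, 30) [-0.07  0.55  1.51 -0.01  1.6  -0.02] 0.0
(-12, 124, 25, 50) [-0.07  0.78  1.2  -0.02  2.03 -0.02] 0.0
(12, 124, 25, 60) [-0.07  0.92  1.02 -0.02  2.25 -0.03] 0.0
(25, 120, 25, 60) [-0.07  0.95  0.96 -0.02  2.28 -0.03] 0.0
(25, 120, 25, 70) [-0.07  1.03  0.89 -0.03  2.44 -0.03] 0.0
(-79, 120, -80, -10) [-0.33  0.18  2.03  0.07  0.77 -0.33] 0.0
(-79, 42, -80, -10) [-0.33  0.29  2.13  0.09  0.55 -0.36] 0.0
(-79, 42, 25, -10) [-0.09  0.29  2.14  0.01  0.54 -0.05] 0.0
(-79, 60, 25, -2) [-0.08  0.3   2.03  0.    0.78 -0.04] 0.0
(-66, 95, 25, 15) [-0.08  0.41  1.76 -0.01  1.24 -0.03] 0.0
(-43, 115, 25, 30) [-0.07  0.55  1.51 -0.01  1.6  -0.02] 0.0
(-12, 124, 25, 50) [-0.07  0.78  1.2  -0.02  2.03 -0.02] 0.0
(12, 124, 25, 60) [-0.07  0.92  1.02 -0.02  2.25 -0.03] 0.0
(25, 120, 25, 60) [-0.07  0.95  0.96 -0.02  2.28 -0.03] 0.0
(25, 120, 25, 70) [-0.07  1.03  0.89 -0.03  2.44 -0.03] 0.0
```

The path looks reachable with an entry roll of -10°. I go to the pre-entry pose, then descend.

```bash
python3 - <<'E'
from h import *
go(*pose(-79,90,-80,-10))
E
```

```text
shift [0.3077 0.034  0.1408] turn [ 0.0268 -0.0007  0.0001] rows>= 1.6
```

```bash
python3 -m pendant '[[0.15,0.02,0.05,0.013,0,0,-1],[0.3,0.034,0.1,0.0268,-0.0007,0,-1],[0.308,0.034,0.141,0.0268,-0.0007,0,-1],[0.308,0.034,0.141,0.0268,-0.0007,0,-1],[0.308,0.034,0.141,0.0268,-0.0007,0,-1]]'
python3 - <<'E'
from h import *
go(*pose(-79,42,-80,-10)); s=S()[0]; print(s['joints'])
E
```

```text
t: 3.88
tool_pos: [0.4361, -0.0984, 0.2617]
orientation: [0.72, 0.688, 0.061, 0.066]
force: [0.2, -0.9, -0.7]
opening: 0.0227
finger_force: 59.6
shift [ 0.016  -0.0641  0.2384] turn [0.0008 0.0006 0.0001] rows>= 1.2
[-0.33776082  0.26960613  2.03053767  0.07723723  0.66964934 -0.34831663]
```

```bash
python3 -m pendant '[[0,-0.03,0.1,0,0,0,-1],[0,-0.05,0.22,0,0,0,-1],[0,-0.05,0.232,0,0,0,-1],[0,-0.05,0.232,0,0,0,-1],[0,-0.05,0.232,0,0,0,-1]]'
python3 - <<'E'
from h import *
go(*pose(-79,42,-80,-10)); s,p,R=S(); print(s['joints'],s['dq'].round(3))
for n in("top","side"):
    im=cv2.cvtColor(manip.get_image(n),cv2.COLOR_RGB2BGR); cv2.imwrite(f"pics/{n}3.png",im)
L=p+R.apply(OFF)
a=cv2.resize(cv2.imread("pics/top3.png")[160:230,180:300],None,fx=5,fy=5); b=cv2.resize(cv2.imread("pics/side3.png")[170:270,190:320],None,fx=5,fy=5)
for n,img,x0,y0 in(("top",a,180,160),("side",b,190,170)):
    for X in ([.170,.022,-.003],[.170,-.022,-.003],[.08,.022,-.003],[.08,-.022,-.003]):
        q=(proj(n,L+R.apply(X))[0]-[x0,y0]+.5)*5; cv2.circle(img,tuple(q.astype(int)),4,(0,255,0),1)
    for xx,yy,zz in((-14,-60,50),(-70,-60,50),(0,-62,60),(0,62,60),(118,-62,60),(118,62,60),(-82,-65,12),(-82,65,12)):
        q=(proj(n,np.r_[O+u*xx/1e3+v*yy/1e3,zz/1e3])[0]-[x0,y0]+.5)*5; cv2.circle(img,tuple(q.astype(int)),4,(0,0,255),1)
cv2.imwrite("pics/c3a.png",a); cv2.imwrite("pics/c3b.png",b)
E
```

```text
t: 4.3
tool_pos: [0.434, -0.0992, 0.2155]
orientation: [0.721, 0.687, 0.061, 0.067]
force: [-0.0, -0.0, -1.2]
opening: 0.0226
finger_force: 59.5
shift [ 0.0197 -0.0128  0.013 ] turn [ 0.001   0.0007 -0.0004] rows>= 0.1
[-0.34116528  0.3521096   2.08925775  0.09567451  0.52765113 -0.37041878] [ 0.008 -0.018 -0.011  0.    -0.003  0.002]
```

View pics/c3b.png

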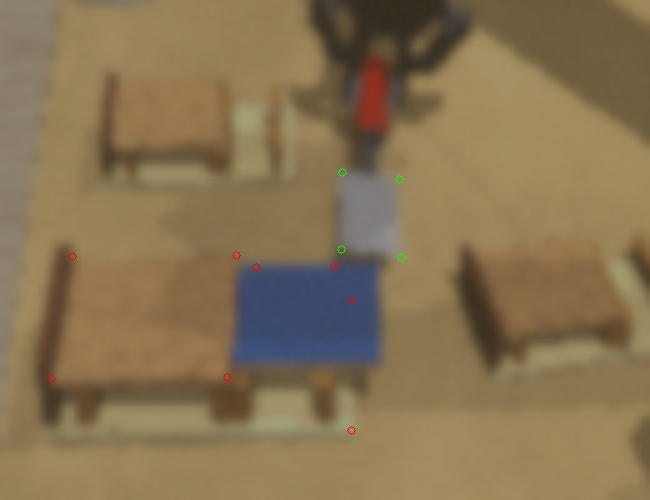

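View pics/c3a.png

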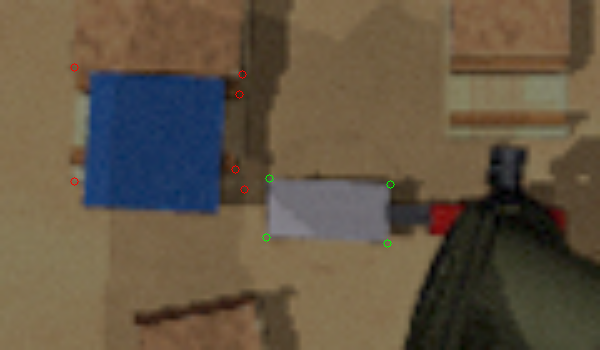

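The overlay matches the blade, the bearers and the deck within about 2 mm. The blade's inner edge is clear of the outer bearer, and its tip at (267,205) in the crop is just beside the panel. I insert along y.

```bash
python3 -m pendant '[[0.1,-0.01,0.01,0,0,0,-1],[0.2,-0.01,0.01,0,0,0,-1],[0.32,-0.01,0.01,0,0,0,-1],[0.44,-0.01,0.01,0,0,0,-1],[0.545,-0.01,0.01,0,0,0,-1],[0.545,-0.01,0.01,0,0,0,-1],[0.545,-0.01,0.01,0,0,0,-1]]'
python3 - <<'E'
from h import *
for a in[(-79,42,25,-10),(-79,50,25,-10),(-79,60,25,-4),(-76.8,76,25,5),(-65.7,99,25,20)]: print(a);go(*pose(*a))
E
```

```text
t: 4.98
tool_pos: [0.4379, 0.0116, 0.2135]
orientation: [0.72, 0.688, 0.062, 0.067]
force: [-0.2, -0.0, -1.2]
opening: 0.0227
finger_force: 59.6
(-79, 42, 25, -10)
shift [-0.0095 -0.0048  0.0041] turn [0.0014 0.0006 0.0003] rows>= 0.1
(-79, 50, 25, -10)
shift [-0.0097  0.0025 -0.0353] turn [0.0014 0.0006 0.0003] rows>= 0.2
(-79, 60, 25, -4)
shift [-0.01    0.1048 -0.0903] turn [0.018  0.0006 0.0002] rows>= 0.9
(-76.8, 76, 25, 5)
shift [-0.0106  0.2697 -0.1574] turn [0.043  0.0006 0.0002] rows>= 2.2
(-65.7, 99, 25, 20)
shift [-0.0112  0.5692 -0.1966] turn [0.0847 0.0007 0.0001] rows>= 4.3
```

```bash
python3 -m pendant '[[-0.01,0.002,-0.035,0.001,0,0,-1],[-0.01,0.05,-0.065,0.009,0,0,-1],[-0.01,0.105,-0.09,0.018,0,0,-1],[-0.01,0.16,-0.115,0.026,0,0,-1],[-0.01,0.215,-0.138,0.035,0,0,-1],[-0.01,0.27,-0.158,0.043,0,0,-1],[-0.01,0.27,-0.158,0.043,0,0,-1],[-0.01,0.27,-0.158,0.043,0,0,-1]]'
python3 - <<'E'
from h import *
s,p,R=S(); print(s['joints'],s['dq'].round(3))
for a in[(-76.8,76,25,5),(-65.7,99,25,20),(-47,116,25,35),(-23,125,25,48),(-10,126,25,54),(1.6,126.7,25,58),(13,125.5,25,60),(24,122,25,60)]: print(a);go(*pose(*a))
for n in("top","side"): cv2.imwrite(f"pics/{n}4.png",cv2.cvtColor(manip.get_image(n),cv2.COLOR_RGB2BGR))
a=cv2.resize(cv2.imread("pics/top4.png")[130:230,180:300],None,fx=4,fy=4); b=cv2.resize(cv2.imread("pics/side4.png")[170:270,190:270],None,fx=4,fy=4)
cv2.imwrite("pics/c4.png",np.hstack([a,b]))
E
```

```text
t: 5.65
tool_pos: [0.4857, 0.0057, 0.2536]
orientation: [0.724, 0.689, -0.031, -0.03]
force: [-1.2, -0.1, -2.1]
opening: 0.0222
finger_force: 59.6
[-0.07287231  0.3792764   1.85302295 -0.0068601   0.99529875 -0.01964743] [ 0.008 -0.005  0.057  0.002 -0.005  0.004]
(-76.8, 76, 25, 5)
shift [ 0.0086 -0.0039 -0.0029] turn [ 0.0002  0.0005 -0.0005] rows>= 0.0
(-65.7, 99, 25, 20)
shift [ 0.0091  0.2743 -0.1203] turn [ 0.0419  0.0005 -0.0006] rows>= 2.1
(-47, 116, 25, 35)
shift [ 0.0101  0.5845 -0.1509] turn [ 0.0835  0.0004 -0.0007] rows>= 4.2
(-23, 125, 25, 48)
shift [ 0.0112  0.876  -0.1067] turn [ 0.1196  0.0003 -0.0007] rows>= 6.0
(-10, 126, 25, 54)
shift [ 0.0118  1.0129 -0.0585] turn [ 0.1363  0.0003 -0.0007] rows>= 6.9
(1.6, 126.7, 25, 58)
shift [ 0.0123  1.1152 -0.0238] turn [ 0.1474  0.0003 -0.0007] rows>= 7.4
(13, 125.5, 25, 60)
shift [1.2600e-02 1.1937e+00 1.0000e-04] turn [ 0.153   0.0003 -0.0008] rows>= 7.7
(24, 122, 25, 60)
shift [0.0128 1.25   0.0128] turn [ 0.153   0.0003 -0.0008] rows>= 7.7
```

View pics/c4.png

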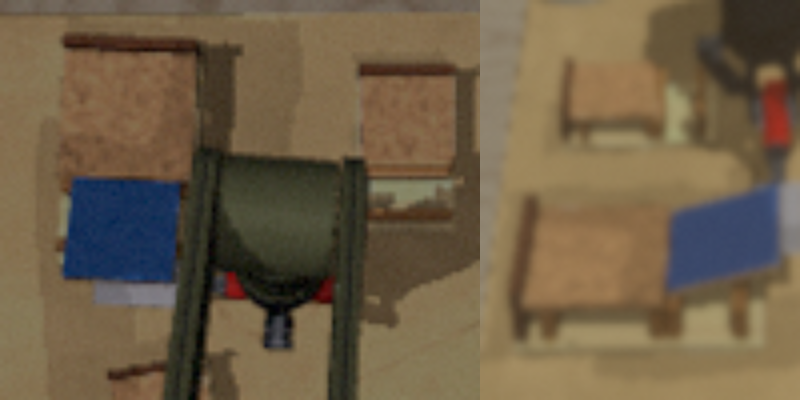

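The panel tilts on the blade by about 20°, and its far edge is at the step. I continue to about 80°.

```bash
python3 -m pendant '[[0.01,0.135,-0.068,0.021,0,0,-1],[0.01,0.27,-0.12,0.042,0,0,-1],[0.01,0.42,-0.142,0.063,0,0,-1],[0.01,0.58,-0.151,0.0835,0,0,-1],[0.01,0.73,-0.138,0.102,0,0,-1],[0.01,0.876,-0.107,0.1196,0,0,-1],[0.01,0.876,-0.107,0.1196,0,0,-1],[0.01,0.876,-0.107,0.1196,0,0,-1]]'
python3 - <<'E'
from h import *
s,p,R=S(); print(s['joints'],s['dq'].round(3))
for a in[(-23,125,25,48),(-10,126,25,54),(1.6,126.7,25,58),(13,125.5,25,60),(24,122,25,60)]: print(a);go(*pose(*a))
for n in("top","side"): cv2.imwrite(f"pics/{n}5.png",cv2.cvtColor(manip.get_image(n),cv2.COLOR_RGB2BGR))
a=cv2.resize(cv2.imread("pics/top5.png")[130:230,180:300],None,fx=4,fy=4); b=cv2.resize(cv2.imread("pics/side5.png")[170:270,190:270],None,fx=4,fy=4)
cv2.imwrite("pics/c5.png",np.hstack([a,b]))
E
```

```text
t: 6.42
tool_pos: [0.6617, -0.0001, 0.2531]
orientation: [0.66, 0.628, -0.285, -0.297]
force: [0.1, 0.3, -2.7]
opening: 0.0227
finger_force: 59.8
[-0.06050563  0.80072024  1.15670901 -0.01282382  2.03148352 -0.01128832] [ 0.004 -0.107  0.057 -0.001 -0.012  0.001]
(-23, 125, 25, 48)
shift [-0.003  -0.0239 -0.0232] turn [-0.0015  0.0001 -0.0006] rows>= 0.2
(-10, 126, 25, 54)
shift [-0.0025  0.1084 -0.0828] turn [ 0.0151  0.0001 -0.0006] rows>= 0.8
(1.6, 126.7, 25, 58)
shift [-0.0022  0.2064 -0.1282] turn [ 0.0262  0.0001 -0.0006] rows>= 1.3
(13, 125.5, 25, 60)
shift [-0.0019  0.2797 -0.1651] turn [ 0.0318  0.     -0.0006] rows>= 1.6
(24, 122, 25, 60)
shift [-0.0017  0.3293 -0.1947] turn [ 0.0318  0.     -0.0006] rows>= 1.8
```

View pics/c5.png

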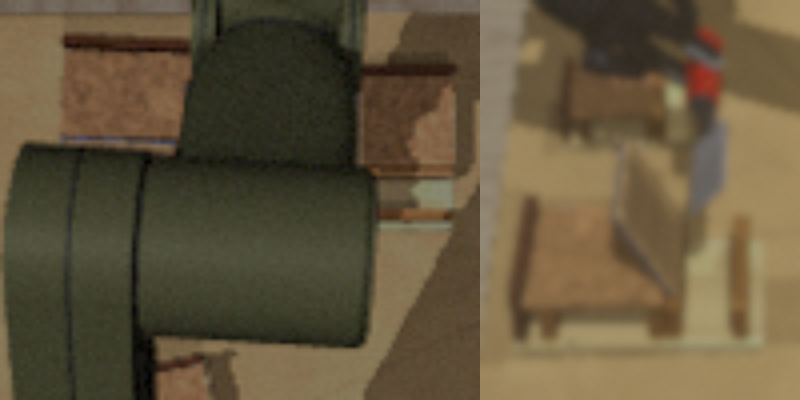

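The panel has tipped past vertical, bare face towards the camera, and is falling onto the deck. I hold still and look again.

```bash
python3 -m pendant '[[0,0,0,0,0,0,-1],[0,0,0,0,0,0,-1],[0,0,0,0,0,0,-1],[0,0,0,0,0,0,-1]]'
python3 - <<'E'
from h import *
s,p,R=S()
for n in("top","side"): cv2.imwrite(f"pics/{n}6.png",cv2.cvtColor(manip.get_image(n),cv2.COLOR_RGB2BGR))
a=cv2.resize(cv2.imread("pics/top6.png")[130:230,180:300],None,fx=4,fy=4); b=cv2.resize(cv2.imread("pics/side6.png")[170:270,190:270],None,fx=4,fy=4)
cv2.imwrite("pics/c6.png",np.hstack([a,b]))
go(*pose(-90,170,-120,0))
E
```

```text
t: 6.85
tool_pos: [0.6603, 0.0004, 0.2611]
orientation: [0.662, 0.63, -0.282, -0.293]
force: [-0.8, -0.4, -1.2]
opening: 0.0228
finger_force: 59.8
shift [-0.7332 -1.0025  0.4716] turn [-0.1335  0.0004 -0.0005] rows>= 6.7
```

View pics/c6.png

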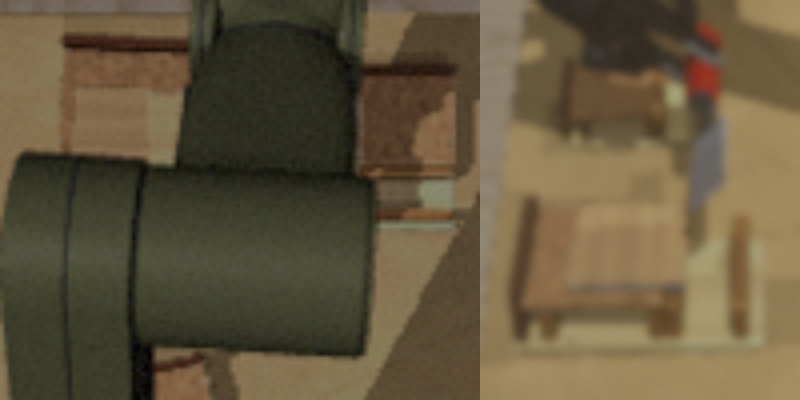

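The panel lies bare side up on the deck, in the side crop at about (630,245). I retreat up and away.

```bash
python3 -m pendant '[[-0.05,-0.1,0,-0.01,0,0,-1],[-0.12,-0.25,0.03,-0.028,0,0,-1],[-0.2,-0.4,0.1,-0.047,0,0,-1],[-0.35,-0.55,0.17,-0.067,0,0,-1],[-0.5,-0.7,0.27,-0.087,0,0,-1],[-0.65,-0.85,0.37,-0.11,0,0,-1],[-0.733,-0.98,0.47,-0.1335,0,0,-1],[-0.733,-0.98,0.47,-0.1335,0,0,-1]]'
python3 - <<'E'
from h import *
go((.4513,-.30,.30),tool(90)); 
im=cv2.cvtColor(manip.get_image("side"),cv2.COLOR_RGB2BGR); cv2.imwrite("pics/side7.png",im)
cv2.imwrite("pics/top7.png",cv2.cvtColor(manip.get_image("top"),cv2.COLOR_RGB2BGR))
E
```

```text
t: 7.62
tool_pos: [0.4462, -0.1367, 0.3439]
orientation: [0.725, 0.689, -0.003, 0.001]
force: [-1.6, 0.9, -1.5]
opening: 0.0222
finger_force: 59.8
shift [-0.8128  0.0665  0.2239] turn [-0.0003  0.0008 -0.008 ] rows>= 4.1
```

```bash
python3 -m pendant '[[-0.2,0.01,0.05,0,0,-0.002,-1],[-0.4,0.03,0.1,0,0,-0.004,-1],[-0.6,0.05,0.15,0,0,-0.006,-1],[-0.813,0.0665,0.224,0,0.0008,-0.008,-1],[-0.813,0.0665,0.224,0,0.0008,-0.008,-1],[-0.813,0.0665,0.224,0,0.0008,-0.008,-1],[-0.813,0.0665,0.224,0,0.0008,-0.008,-1]]'
python3 - <<'E'
from h import *
s,p,R=S(); print(p,s['dq'].round(2))
go((.4513,-.31,.30),tool(90))
T=cv2.cvtColor(manip.get_image("top"),cv2.COLOR_RGB2BGR);Sd=cv2.cvtColor(manip.get_image("side"),cv2.COLOR_RGB2BGR)
cv2.imwrite("pics/top8.png",T); cv2.imwrite("pics/side8.png",Sd)
a=cv2.resize(T[125:225,180:320],None,fx=4,fy=4); b=cv2.resize(Sd[200:265,190:270],None,fx=4,fy=4)
def mark(n,img,x0,y0):
    for xx in(0,):
        for yy in(-62,62):
            q=(proj(n,np.r_[O+u*xx/1e3+v*yy/1e3,.06])[0]-[x0,y0]+.5)*4; cv2.circle(img,tuple(q.astype(int)),3,(0,0,255),1)
mark("top",a,180,125);mark("side",b,190,200)
o=np.zeros((400,560+320,3),np.uint8);o[:400,:560]=a;o[:260,560:]=b; cv2.imwrite("pics/c8.png",o[:, :800])
E
```

```text
t: 8.3
tool_pos: [0.4598, -0.2993, 0.2977]
orientation: [0.706, 0.708, -0.0, -0.003]
force: [-0.3, 0.4, -1.7]
opening: 0.0228
finger_force: 59.8
[ 0.45976751 -0.29931502  0.29770793] [ 0.02 -0.03  0.02  0.   -0.   -0.  ]
shift [-0.0533 -0.0425 -0.0115] turn [-0.0007 -0.0006  0.0003] rows>= 0.3
```

View pics/c8.png

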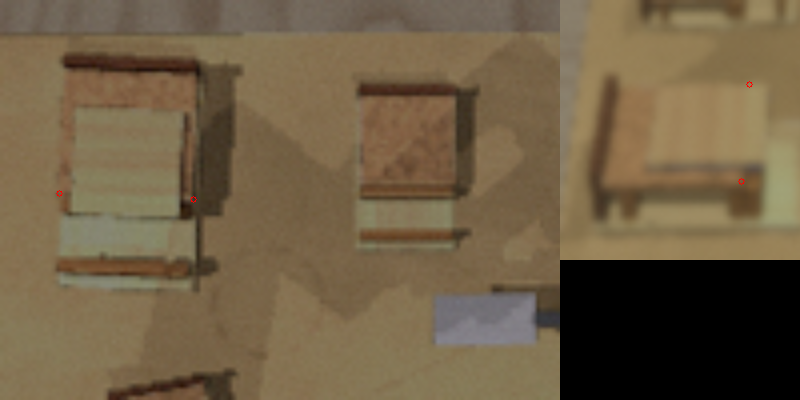

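The panel is bare side up but overhangs the step by about 17 mm: its near edge is at row 217 in the crop, against step marks at rows 193–199. I will use the blade to push it fully onto the deck.

```bash
python3 - <<'E'
from h import *
for a in [(-50,115,45,0),(-50,66.5,45,0),(-20,66.5,45,0),(8,66.5,45,0)]: print(a,pose(*a)[0].round(3)); go(*pose(*a))
E
```

```text
(-50, 115, 45, 0) [0.497 0.027 0.292]
shift [1.6246 0.1951 0.0358] turn [-0.0005 -0.0004  0.0079] rows>= 7.8
(-50, 66.5, 45, 0) [0.497 0.027 0.244]
shift [1.624  0.1959 0.2783] turn [-0.0005 -0.0004  0.0079] rows>= 8.0
(-20, 66.5, 45, 0) [0.527 0.026 0.244]
shift [1.6165 0.3457 0.2778] turn [-0.0005 -0.0004  0.0079] rows>= 8.0
(8, 66.5, 45, 0) [0.555 0.024 0.244]
shift [1.6095 0.4856 0.2773] turn [-0.0005 -0.0004  0.0079] rows>= 8.2
```

```bash
python3 -m pendant '[[0.2,0.03,0,0,0,0.001,-1],[0.4,0.05,0,0,0,0.002,-1],[0.6,0.08,0,0,0,0.004,-1],[0.8,0.1,0,0,0,0.006,-1],[1,0.12,0.01,0,0,0.008,-1],[1,0.12,0.01,0,0,0.008,-1]]'
python3 - <<'E'
from h import *
go(*pose(-50,115,45,0))
E
```

```text
t: 8.9
tool_pos: [0.4814, -0.0917, 0.2971]
orientation: [0.722, 0.692, 0.001, -0.003]
force: [-0.3, -0.9, -1.9]
opening: 0.0229
finger_force: 59.8
shift [0.5956 0.055  0.0287] turn [-0.0006 -0.0009  0.0008] rows>= 2.9
```

```bash
python3 -m pendant '[[0.2,0.02,0.01,0,0,0,-1],[0.4,0.04,0.02,0,0,0,-1],[0.59,0.055,0.028,0,-0.0009,0.0008,-1],[0.59,0.055,0.028,0,-0.0009,0.0008,-1],[0.59,0.055,0.028,0,-0.0009,0.0008,-1],[0.59,0.055,0.028,0,-0.0009,0.0008,-1]]'
python3 - <<'E'
from h import *
go(*pose(-50,66.5,45,0))
E
```

```text
t: 9.4
tool_pos: [0.4986, 0.0189, 0.2917]
orientation: [0.724, 0.689, -0.003, 0.001]
force: [0.2, -0.0, -1.9]
opening: 0.0226
finger_force: 59.8
shift [ 0.0408 -0.008   0.241 ] turn [-0.0004  0.0008 -0.0006] rows>= 1.2
```

```bash
python3 -m pendant '[[0.02,-0.005,0.08,0,0,0,-1],[0.03,-0.005,0.16,0,0,0,-1],[0.03,-0.005,0.22,0,0,0,-1],[0.03,-0.005,0.24,0,0,0,-1],[0.03,-0.005,0.24,0,0,0,-1],[0.03,-0.005,0.24,0,0,0,-1],[0.03,-0.005,0.24,0,0,0,-1]]'
python3 - <<'E'
from h import *
go(*pose(-20,66.5,45,0));go(*pose(8,66.5,45,0))
for n in("top","side"): cv2.imwrite(f"pics/{n}9.png",cv2.cvtColor(manip.get_image(n),cv2.COLOR_RGB2BGR))
E
```

```text
t: 9.98
tool_pos: [0.4987, 0.0231, 0.244]
orientation: [0.726, 0.688, -0.002, 0.001]
force: [0.3, 0.7, -0.8]
opening: 0.0228
finger_force: 59.8
shift [0.0197 0.1419 0.0025] turn [-0.0002  0.0007 -0.0012] rows>= 0.7
shift [0.0208 0.2819 0.0023] turn [-0.0002  0.0007 -0.0012] rows>= 1.4
```

Now a slow push along +x.

```bash
python3 -m pendant '[[0.01,0.06,0,0,0,0,-1],[0.01,0.11,0,0,0,0,-1],[0.01,0.145,0,0,0,0,-1],[0.01,0.175,0,0,0,0,-1],[0.01,0.205,0,0,0,0,-1],[0.01,0.235,0,0,0,0,-1],[0.01,0.26,0,0,0,0,-1],[0.01,0.282,0,0,0,0,-1]]'
python3 -m pendant '[[0,0,0,0,0,0,-1],[0,0,0,0,0,0,-1],[0,0,0,0,0,0,-1]]'
python3 - <<'E'
from h import *
go(*pose(8,66.5,45,0));go(*pose(-50,66.5,45,0))
T=cv2.cvtColor(manip.get_image("top"),cv2.COLOR_RGB2BGR);Sd=cv2.cvtColor(manip.get_image("side"),cv2.COLOR_RGB2BGR)
cv2.imwrite("pics/top10.png",T); cv2.imwrite("pics/side10.png",Sd)
E
```

```text
t: 10.75
tool_pos: [0.5552, 0.0228, 0.243]
orientation: [0.726, 0.688, -0.003, 0.001]
force: [-1.3, 0.8, -1.6]
opening: 0.0227
finger_force: 59.8
t: 11.0
tool_pos: [0.5546, 0.0228, 0.2431]
orientation: [0.726, 0.688, -0.002, 0.001]
force: [0.2, 0.0, -1.2]
opening: 0.0225
finger_force: 59.8
shift [ 0.0074  0.0028 -0.0022] turn [-0.0004  0.0007 -0.0011] rows>= 0.1
shift [ 0.0054 -0.2872 -0.0015] turn [-0.0004  0.0007 -0.0011] rows>= 1.4
```

All ten picture views are used, so from here I verify numerically. I retreat back, then up.

```bash
python3 -m pendant '[[0,-0.1,0,0,0,0,-1],[0,-0.2,0,0,0,0,-1],[0,-0.27,0,0,0,0,-1],[0,-0.27,-0.15,0,0,0,-1],[0,-0.27,-0.3,0,0,0,-1],[0,-0.27,-0.35,0,0,0,-1],[0,-0.27,-0.35,0,0,0,-1]]'
python3 -m pendant '[[-0.2,-0.03,0,0,0,-0.003,-1],[-0.4,-0.06,0,0,0,-0.008,-1],[-0.6,-0.08,0,0,0,-0.012,-1],[-0.8,-0.1,0,0,0,-0.016,-1],[-1,-0.12,0,0,0,-0.02,-1],[-1,-0.12,0,0,0,-0.02,-1],[-1,-0.12,0,0,0,-0.02,-1]]'
python3 - <<'E'
from h import *
go((.4515,-.3361,.26),tool(103))
T=cv2.cvtColor(manip.get_image("top"),cv2.COLOR_RGB2BGR); cv2.imwrite("pics/top11.png",T)
Tp=cv2.imread("pics/top8.png")
# rack-frame profiles at z=.07: hue/sat/val along rack x at y=0 and along y at x=55
def prof(im,pts,z):
    q=np.array([proj("top",np.r_[O+u*x/1e3+v*y/1e3,z])[0] for x,y in pts],np.float32)
    c=cv2.remap(im,q[:,0].copy().reshape(1,-1),q[:,1].copy().reshape(1,-1),cv2.INTER_LINEAR)
    c=cv2.cvtColor(c,cv2.COLOR_BGR2Lab)[0].astype(int); return c[:,1]
xs=list(range(-40,126,6))
for nm,im in(("before",Tp),("after",T)):
    for y in(-30,0,30): print(nm,"x@y",y,list(zip(xs,prof(im,[(x,y) for x in xs],.07).tolist())))
ys=list(range(-66,67,6)); print("y@55",list(zip(ys,prof(T,[(55,y) for y in ys],.07).tolist())))
E
```

```text
t: 11.68
tool_pos: [0.5022, 0.026, 0.3162]
orientation: [0.726, 0.688, 0.0, 0.003]
force: [0.2, -0.3, -1.5]
opening: 0.0229
finger_force: 60.0
t: 12.27
tool_pos: [0.4657, -0.1746, 0.3128]
orientation: [0.683, 0.731, -0.003, -0.0]
force: [-0.5, 0.4, -1.5]
opening: 0.0229
finger_force: 59.9
shift [-0.7998 -0.1245  0.2672] turn [-0.0008  0.0005 -0.0253] rows>= 4.1
before x@y -30 [(-40, 123), (-34, 123), (-28, 123), (-22, 124), (-16, 124), (-10, 125), (-4, 121), (2, 128), (8, 129), (14, 125), (20, 127), (26, 129), (32, 131), (38, 131), (44, 128), (50, 128), (56, 129), (62, 130), (68, 127), (74, 129), (80, 130), (86, 138), (92, 137), (98, 137), (104, 137), (110, 135), (116, 135), (122, 141)]
before x@y 0 [(-40, 124), (-34, 123), (-28, 124), (-22, 125), (-16, 124), (-10, 124), (-4, 123), (2, 128), (8, 127), (14, 125), (20, 126), (26, 131), (32, 131), (38, 130), (44, 127), (50, 128), (56, 131), (62, 130), (68, 128), (74, 127), (80, 132), (86, 139), (92, 137), (98, 137), (104, 135), (110, 137), (116, 135), (122, 142)]
before x@y 30 [(-40, 124), (-34, 124), (-28, 124), (-22, 125), (-16, 125),
[... 813 characters left out ...]
 (74, 128), (80, 127), (86, 131), (92, 130), (98, 127), (104, 128), (110, 131), (116, 138), (122, 141)]
after x@y 30 [(-40, 125), (-34, 124), (-28, 125), (-22, 124), (-16, 135), (-10, 140), (-4, 136), (2, 137), (8, 136), (14, 125), (20, 125), (26, 123), (32, 127), (38, 127), (44, 126), (50, 127), (56, 130), (62, 129), (68, 130), (74, 126), (80, 127), (86, 131), (92, 130), (98, 128), (104, 127), (110, 131), (116, 135), (122, 140)]
y@55 [(-66, 131), (-60, 134), (-54, 133), (-48, 128), (-42, 130), (-36, 130), (-30, 129), (-24, 129), (-18, 130), (-12, 130), (-6, 130), (0, 130), (6, 130), (12, 131), (18, 130), (24, 129), (30, 129), (36, 129), (42, 130), (48, 131), (54, 139), (60, 135), (66, 131)]
```

The panel now spans about rack x 9 to 109 and y -50 to 50, which is fully on the deck. Next I lay the lifter back where it was.

```bash
python3 -m pendant '[[-0.2,-0.03,0.02,0,0,-0.006,-1],[-0.4,-0.06,0.06,0,0,-0.012,-1],[-0.6,-0.09,0.12,0,0,-0.019,-1],[-0.8,-0.1245,0.2,-0.0008,0.0005,-0.0253,-1],[-0.8,-0.1245,0.267,-0.0008,0.0005,-0.0253,-1],[-0.8,-0.1245,0.267,-0.0008,0.0005,-0.0253,-1],[-0.8,-0.1245,0.267,-0.0008,0.0005,-0.0253,-1],[-0.8,-0.1245,0.267,-0.0008,0.0005,-0.0253,-1]]'
python3 - <<'E'
from h import *
go((.4515,-.3361,.181),tool(103))
s,p,R=S(); L=p+R.apply(OFF); c=L+R.apply([.125,0,-.003]); print(proj("top",c),c)
im=manip.get_image("top"); hsv=cv2.cvtColor(im,cv2.COLOR_RGB2HSV); m=cv2.inRange(hsv,(100,8,90),(150,70,255)); x,y=proj("top",c)[0].astype(int); w=np.zeros_like(m); w[y-18:y+19,x-18:x+19]=255; m&=w
k,l,st,ce=cv2.connectedComponentsWithStats(m); i=1+st[1:,4].argmax(); print(ce[i].round(1),st[i])
E
```

```text
t: 12.98
tool_pos: [0.4534, -0.332, 0.2613]
orientation: [0.62, 0.785, 0.001, -0.0]
force: [0.5, 0.3, -2.3]
opening: 0.0227
finger_force: 59.9
shift [-0.0181 -0.0141  0.4014] turn [ 0.0002 -0.0002  0.001 ] rows>= 1.9
[[309.84722865 214.41891089]] [ 0.42418639 -0.20861967  0.0844536 ]
[310.  214.2] [298 207  26  16 264]
```

The lifter has not slipped in the grip. I lower it gently.

```bash
python3 -m pendant '[[-0.01,-0.01,0.12,0,0,0,-1],[-0.01,-0.01,0.24,0,0,0,-1],[-0.01,-0.01,0.32,0,0,0,-1],[-0.01,-0.01,0.36,0,0,0,-1],[-0.01,-0.01,0.38,0,0,0,-1],[-0.01,-0.01,0.395,0,0,0,-1],[-0.01,-0.01,0.405,0,0,0,-1],[-0.01,-0.01,0.405,0,0,0,-1]]'
python3 -m pendant '[[0,0,0,0,0,0,-1],[0,0,0,0,0,0,-1]]'
```

```text
t: 13.7
tool_pos: [0.4522, -0.3365, 0.1812]
orientation: [0.62, 0.784, 0.0, 0.002]
force: [-0.1, -0.0, -1.5]
opening: 0.0225
finger_force: 59.9
t: 13.87
tool_pos: [0.452, -0.3368, 0.1813]
orientation: [0.621, 0.784, 0.0, 0.002]
force: [-0.6, -0.6, -0.5]
opening: 0.0228
finger_force: 59.9
```

```bash
python3 -m pendant '[[0,0,0.005,0,0,0,-1],[0,0,0.005,0,0,0,-1],[0,0,0.005,0,0,0,-0.2],[0,0,0.005,0,0,0,0.3],[0,0,0.005,0,0,0,1],[0,0,0.005,0,0,0,1],[0,0,0.005,0,0,0,1],[0,0,0.005,0,0,0,1]]'
python3 -m pendant '[[0,0,0,0,0,0,1],[0,0,-0.1,0,0,0,1],[0,0,-0.3,0,0,0,1],[0,0,-0.5,0,0,0,1],[0,0,-0.7,0,0,0,1],[0,0,-0.7,0,0,0,1],[0,0,-0.7,0,0,0,1]]'
python3 -m pendant '[[-0.2,0,-0.2,0,0,0,1],[-0.4,0,-0.3,0,0,0,1],[-0.5,0,-0.4,0,0,0,1],[-0.5,0,-0.4,0,0,0,1],[-0.5,0,-0.4,0,0,0,1],[-0.5,0,-0.4,0,0,0,1]]'
python3 - <<'E'
from h import *
im=cv2.cvtColor(manip.get_image("top"),cv2.COLOR_RGB2BGR); cv2.imwrite("pics/top12.png",im); hsv=cv2.cvtColor(im,cv2.COLOR_BGR2HSV)
rd=cv2.inRange(hsv,(0,170,60),(6,255,255))|cv2.inRange(hsv,(172,170,60),(180,255,255)); bl=cv2.inRange(hsv,(100,8,90),(150,70,255))
for nm,m,z,box in(("red",rd,.026,(310,370,190,225)),("blade",bl,.003,(285,330,200,235))):
    w=np.zeros_like(m); w[box[2]:box[3],box[0]:box[1]]=255; k,l,st,ce=cv2.connectedComponentsWithStats(m&w); i=1+st[1:,4].argmax()
    W=ray("top",np.argwhere(l==i)[:,::-1],z)[:,:2].astype(np.float32); print(nm,st[i],[np.round(x,4) for x in cv2.minAreaRect(W)])
print("blue px",cv2.countNonZero(cv2.inRange(hsv,(105,150,40),(125,255,255))[120:220,180:250]))
a=cv2.imread("pics/top0.png"); d=cv2.GaussianBlur(cv2.absdiff(a,im),(3,3),0).max(2)
for nm,(x,y) in dict(tin=(157,162),block=(160,208),tape=(353,147),rackS=(282,165),rackM=(223,237)).items(): print(nm,d[y-15:y+16,x-15:x+16].mean().round(1))
E
```

```text
t: 14.53
tool_pos: [0.4517, -0.3365, 0.1795]
orientation: [0.621, 0.784, 0.0, 0.001]
force: [-0.1, 0.4, 0.3]
opening: 0.0856
finger_force: 0.0
t: 15.12
tool_pos: [0.4523, -0.3372, 0.3227]
orientation: [0.621, 0.784, 0.0, 0.004]
force: [0.5, 1.1, -0.1]
opening: 0.0854
finger_force: 0.0
t: 15.62
tool_pos: [0.4737, -0.4332, 0.3972]
orientation: [0.621, 0.784, 0.001, -0.001]
force: [-0.2, 0.6, -1.0]
opening: 0.0852
finger_force: 0.0
red [328 202  27  11 151] [array([ 0.4524, -0.3347]), array([0.0218, 0.0991]), np.float64(13.1404)]
blade [297 208  24  15 236] [array([ 0.424 , -0.2138]), array([0.04  , 0.0857]), np.float64(12.898)]
blue px 0
tin 5.0
block 4.8
tape 8.5
rackS 6.7
rackM 6.4
```

```bash
python3 -c "
from rig import manip
print(manip.hand_in())"
```

```text
the job is handed in; nothing more can be done
None
```

I flipped the panel with the lifter's blade; it lies flat, bare side up and fully on the cork deck. It first landed about 17 mm over the step, so I pushed it on with the blade. The lifter is back flat on the bench where it started, the bystanders look unmoved, and I handed in after about 16 s.

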